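# Rotate the backup drives on the home-office desk

### The job

The blue backup drive lies in the wooden desk tidy, behind the green cup and the orange speaker. Before you move the blue drive, clear the cup and the speaker out of the way, standing both upright on the grey mat; then, with those two still on the mat, get the red drive out of the white dock and laid flat in the middle of the yellow tray, and the blue drive into the emptied dock, lying flat and lengthwise inside its rim; set both drives down gently, do not drop them. Last, put the cup and the speaker back in the tidy, each standing centred on the round pad of its own colour (they may have started on each other's).

Things in the scene. Friction and masses are not known exactly. Their poses are not given: they have to be found in the camera images.
- cup: Green lidded travel cup, upright cylinder 58 mm in diameter, 104 mm tall with its black lid (lid 54 mm across, above 92 mm), about 0.28 kg. Origin: centre of its underside; z up. Starts in the tidy on one of the two pads.
- speaker: Orange desk speaker, upright cylinder 58 mm in diameter, about 102 mm tall, grey mesh top, two thin black bands, about 0.35 kg. Origin: centre of its underside; z up. Starts in the tidy on the other pad.
- blue_drive: Blue backup drive, a flat block 56 mm (its x) by 90 mm (its y) by 24 mm high, three black ribs on top, about 0.2 kg. Origin: centre of its underside; z up. Lies in the tidy behind the pads, its y along the tidy's y to within about 5 degrees; its centre is about 71 mm beyond the line of the two pads, so the gripper has no room there while cup and speaker stand in front.
- red_drive: Red backup drive, same shape, size, ribs, axes and mass as the blue one. Lies in the dock at the start.
- tidy: Fixed wooden desk tidy, a shallow tray 160 mm (its x) by 200 mm (its y); floor 6 mm thick, rim to 11 mm above the desk. Origin: centre of its underside. The pads lie at x = -34 mm, y = +45 and -45 mm of its frame, the blue drive near x = +37 mm, y = 0. Fixed low items in its back corners (off-white notes block to 16 mm, clip dish to 16 mm above the desk) beside the ends of the drive.
- pad_green: Fixed green round pad in the tidy, 76 mm in diameter, 3 mm thick; origin: centre of its underside (6 mm above the desk), top at 9 mm. Home of the green cup.
- pad_orange: Fixed orange round pad in the tidy, same size and heights; home of the orange speaker. Which of the two places is orange varies. At the start cup and speaker stand on the pads within about 5 mm of centre, leaving a coloured ring of about 9 mm in sight, and each may be on the wrong one.
- mat: Fixed grey rectangular mat, the side area, 140 mm (its x) by 200 mm (its y), 4 mm thick. Origin: centre of its underside. Cup and speaker fit side by side along its y, e.g. at y = +50 and -50 mm.
- dock: Fixed white dock with a grey floor; outer size 90 mm (its x) by 124 mm (its y), floor 8 mm above the desk, inside 78 by 112 mm, rim 5 mm above the floor (13 mm above the desk). Origin: centre of its underside. A drive lies in it with the drive's y along the dock's y, either way round.
- out_tray: Fixed yellow tray; outer size 108 mm (its x) by 142 mm (its y), floor 4 mm above the desk, inside 96 by 130 mm, rim 8 mm above the floor (12 mm above the desk). Origin: centre of its underside. Empty at the start.

How it is judged:
By the outcome, as a careful person would: the job done as asked, in the order asked, and still so for the second after the job is handed in, with the robot touching nothing.
It also fails if it takes over 128 s, if anything falls off the work surface, if the arm or the gripper's body presses on something with over 40 N, if the wrist force passes 120 N, or if a joint passes its speed limit or range.

### The arm

A 6-joint arm with a two-finger parallel gripper is mounted at the origin on the work surface. World frame = base frame: x ahead of the robot, y to its left, z up, the work surface at z = 0. Lengths are in m, angles in rad, forces in N, time in s.
With the tool pointing down it reaches from about 0.325 to 0.9 m from the base axis. Payload 6.1 kg.
Tool frame: the origin (TCP) lies at the very end of the fingers, on their centre line; the grasp point (between the pads) lies r.grip_point_offset behind it (r.grip_point_offset is the distance from the TCP to the grasp point, in m); z points along the fingers, y is the line along which they close (so a half turn about z gives the same grasp; the last joint's range is limited). The gripper opens to 85 mm and grips with 20 to 120 N. Pads are 22 mm wide; open, the fingers measure 114 mm over their backs; the gripper's body (76 mm by 85 mm) begins 54 mm behind the grasp point. The pads swing forward as they close: fully open they stand 13 mm farther back than shut.
Start: joints at [1.154, 0.22, 1.526, -0, 1.395, -0.126], TCP at [0.179, 0.599, 0.231] pointing down, gripper open.
Joint ranges: [-2.98, 2.98], [-0.91, 2.08], [0.09, 2.57], [-1.24, 4.39], [0.2, 2.65], [-2.68, 2.68]. Speed limits (rad/s): [2.57, 2.57, 3.01, 3.14, 3.14, 3.14].

### API

Orientations are given as a rotation vector (axis times angle).
In Python, from cell import r gives the robot as it stands.
- The arm moves only by the shell command python3 shift.py 'ROWS' [OPENING] [FORCE]. ROWS is rows parted by semicolons, their numbers by spaces, 1 to 12 of them, each of 6 numbers: dx, dy, dz in m, then a rotation vector rx, ry, rz in rad; each row is the pose to reach, as a shift and turn from the pose commanded when the command began, along the tool's axes at that moment; what a row does not reach only later rows make up. A row lasts 1/10 s, in which the tool goes at most 0.05 m and 0.15 rad, less where a joint would pass 70% of its speed; a pose out of reach is approached as far as the arm can. OPENING is the finger opening in m, set as the command begins (- or left out keeps the last). The fingers move at their own pace and stop on an object; FORCE is the grip in N (left out, the last holds). Time passes only in rows, so rows that do not move let the fingers close. It prints the time, the measured TCP pose, the force, the opening and the grip force at its end.
- r.get_obs(): the state, without advancing time (a new reading comes with each control period).
- r.get_image(name): name is "scene" or "side" or "wrist"; returns the picture (384x512x3 uint8, blue, green, red); there is no depth.
- r.get_calibration(name): a dict with "fx", "fy", "cx", "cy" (pixels), "cam_to_world" (4x4, takes a point from camera to world coordinates); the wrist camera has in their place "tool_from_camera" (4x4, takes a point from camera to tool coordinates, whose origin is the TCP and whose axes are the flange's). Camera axes: x right, y down, z forward; pixel columns grow to the right and rows downward; lengths in m; the calibration is good to about 2 mm. The wrist camera is an equidistant fisheye: a pixel r from the principal point sees the ray r / f radians off the axis. A picture is of the moment at which its call begins: read the wrist's pose just before it. get_calibration takes no time and is no camera call.
- r.sign_off(): hands the job in; it is judged then, once.
The state is a dict: "time": time; "q": joint angles; "joint_velocities": joint speeds; "joint_torque": joint torques, N m; "eef_pos": TCP position; "eef_rot": TCP orientation; "wrist_force": force on the tool from outside, world axes, zero at the start; "ft_torque": the same for the moment, N m; "opening": finger opening in m; "gripper_force": force on a finger pad.
Only numpy, scipy, OpenCV 4.12 (cv2) and the standard library are available. Lean on these libraries where they do the work, as an engineer would, in place of code of your own. Each camera call takes 0.05 s, during which the arm holds its last target. There are 200 camera calls.

## Working session

There is one attempt and no reset: what is moved stays moved. The work goes in short steps, Python scripts to look and compute and a shell command to move; the robot and the scene stay as the last step left them, time stands still between calls to the robot, and variables do not carry over. Pictures are saved under pics/ and viewed, at most 14 in all, crops included, and the job is handed in when it is done.

```bash
ls; mkdir -p pics
python3 - <<'E'
from cell import r
import cv2,numpy as np
np.set_printoptions(precision=4,suppress=True)
o=r.get_obs();print(o['time'],o['eef_pos'],o['eef_rot'],o['opening'],r.grip_point_offset)
for n in ["scene","side","wrist"]:
    cv2.imwrite(f"pics/{n}0.png",r.get_image(n));print(n,r.get_calibration(n))
a=[cv2.imread(f"pics/{n}0.png") for n in ["scene","side"]]
cv2.imwrite("pics/both0.png",cv2.resize(np.vstack(a),None,fx=.78,fy=.78))
E
```

```text
cell.py
pics
shift.py
0.0 [0.179  0.5982 0.2302] [-0.4552 -3.1079  0.0029] 0.0853841223889832 0.0187
scene {'fx': 479.27297040591395, 'fy': 479.27297040591395, 'cx': 255.98151157261023, 'cy': 184.37619043621328, 'cam_to_world': array([[ 0.3029,  0.7723, -0.5585,  1.0434],
       [ 0.953 , -0.2419,  0.1823, -0.1647],
       [ 0.0057, -0.5875, -0.8092,  0.8388],
       [ 0.    ,  0.    ,  0.    ,  1.    ]])}
side {'fx': 359.03842930439635, 'fy': 359.03842930439635, 'cx': 262.0186025571447, 'cy': 187.96096841045076, 'cam_to_world': array([[ 0.931 , -0.1573,  0.3295,  0.2488],
       [-0.3644, -0.4572,  0.8113, -0.562 ],
       [ 0.023 , -0.8753, -0.483 ,  0.4041],
       [ 0.    ,  0.    ,  0.    ,  1.    ]])}
wrist {'fx': 297.3186396354542, 'fy': 297.3186396354542, 'cx': 257.7887632688324, 'cy': 191.92272691014946, 'tool_from_camera': array([[-0.0002, -0.9468, -0.3217,  0.0833],
       [ 1.    , -0.0004,  0.0007,  0.0012],
       [-0.0008, -0.3217,  0.9468, -0.1435],
       [ 0.    ,  0.    ,  0.    ,  1.    ]])}
```

View pics/both0.png

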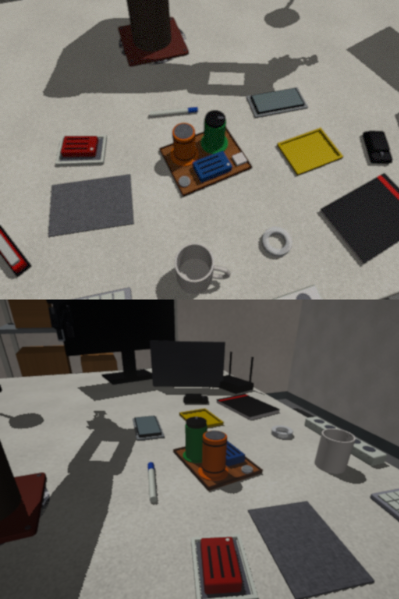

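View pics/wrist0.png

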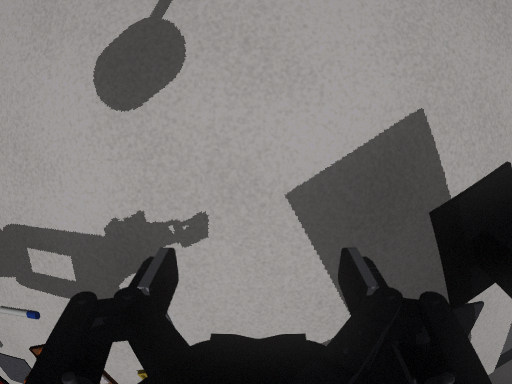

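The scene shows the dock with the red drive at about (103,188) and the mat at (117,262). The tidy is at (263,205), with the orange speaker on its left, the green cup on its right and the blue drive in front of the camera. The tray is at (397,195). All pixel positions are full-size scene coordinates. The wrist view shows only desk and shadows.

```bash
cat > h.py <<'E'
import cv2,numpy as np
from cell import r
from scipy.spatial.transform import Rotation as R
np.set_printoptions(precision=4,suppress=True)
def ray(cal,uv,T=None):
    uv=np.atleast_2d(np.float64(uv)); x=(uv[:,0]-cal['cx'])/cal['fx']; y=(uv[:,1]-cal['cy'])/cal['fy']
    if T is None:
        T=cal['cam_to_world']; d=np.c_[x,y,np.ones(len(x))]
    else:
        th=np.hypot(x,y); s=np.sinc(th/np.pi); d=np.c_[x*s,y*s,np.cos(th)]
    return T[:3,3],d@T[:3,:3].T
def wT(o):
    T=np.eye(4);T[:3,:3]=R.from_rotvec(o['eef_rot']).as_matrix();T[:3,3]=o['eef_pos']
    return T@r.get_calibration('wrist')['tool_from_camera']
def plane(cal,uv,z,T=None):
    c,d=ray(cal,uv,T); return (c+d*((z-c[2])/d[:,2])[:,None])[:,:2]
def hsvmask(im,lo,hi):
    return cv2.inRange(cv2.cvtColor(im,cv2.COLOR_BGR2HSV),np.array(lo),np.array(hi))
def big(m,k=1):
    cs,_=cv2.findContours(m,cv2.RETR_EXTERNAL,cv2.CHAIN_APPROX_NONE)
    return sorted(cs,key=cv2.contourArea)[::-1][:k]
COL=dict(red=([0,170,60],[4,255,255]),orange=([6,150,110],[14,255,255]),yellow=([22,150,60],[32,255,255]),
 green=([50,130,30],[80,255,255]),blue=([100,140,50],[125,255,255]))
def rect(pts):
    (c,s,a)=cv2.minAreaRect(np.float32(pts)*1000); b=cv2.boxPoints((c,s,a))/1000
    e=b[1]-b[0],b[2]-b[1]; l=max(e,key=np.linalg.norm)
    return np.array(c)/1000,np.sort(s),np.degrees(np.arctan2(l[1],l[0]))%180   # centre, sides mm, long-axis yaw
E
cat > m0.py <<'E'
from h import *
for n in ['scene','side']:
    im=cv2.imread(f'pics/{n}0.png');cal=r.get_calibration(n)
    for k,z in [('red',.032),('yellow',.012),('blue',.030),('green',.09),('orange',.1)]:
        for c in big(hsvmask(im,*COL[k]),2):
            if cv2.contourArea(c)<40: continue
            print(n,k,cv2.contourArea(c),cv2.boundingRect(c),*rect(plane(cal,c[:,0],z)))
    hsv=cv2.cvtColor(im,cv2.COLOR_BGR2HSV)
    print('matpix',[hsv[v,u] for u,v in ([(117,262),(40,240)] if n=='scene' else [(400,700//2),(450,200)])])
    for u,v in ([(245,205),(265,240),(103,205)] if n=='scene' else [(240,230),(280,235)]): print('px',u,v,hsv[v,u])
s=cv2.imread('pics/scene0.png');cv2.imwrite('pics/s0z.png',cv2.resize(s[130:320,50:330],None,fx=2.85,fy=2.85,interpolation=cv2.INTER_CUBIC))
E
python3 m0.py
```

```text
scene red 831.5 (79, 175, 46, 22) [ 0.3936 -0.2882] [53.7005 89.6147] 72.616394
scene red 187.5 (484, 225, 28, 32) [0.7527 0.4241] [15.2769 71.111 ] 12.330306
scene yellow 2759.0 (356, 164, 83, 60) [0.5818 0.2979] [108.558  143.7459] 95.38979
scene blue 942.5 (248, 194, 49, 36) [0.5586 0.0266] [58.4252 87.7817] 96.77801
scene blue 43.0 (242, 138, 11, 6) [0.3638 0.035 ] [14.7823 22.3862] 72.65824
scene green 887.0 (258, 157, 34, 40) [0.5179 0.0444] [64.2734 95.4099] 162.63614
scene orange 72.5 (290, 189, 15, 13) [0.578  0.0671] [17.8532 29.8208] 110.25209
scene orange 49.5 (222, 166, 28, 15) [ 0.4962 -0.0279] [32.9571 52.457 ] 75.42595
matpix [array([135,   7,  76], dtype=uint8), array([ 23,  19, 171], dtype=uint8)]
px 245 205 [ 14 255 108]
px 265 240 [ 25  23 120]
px 103 205 [  0   2 106]
side red 2525.5 (258, 306, 52, 62) [ 0.3894 -0.292 ] [54.9405 88.3144] 73.41052
side red 446.5 (23, 224, 33, 26) [0.0833 0.025 ] [49.7044 76.1681] 90.63668
side yellow 528.5 (231, 140, 55, 24) [0.579  0.2918] [111.8195 155.3095] 95.17073
side blue 233.0 (290, 183, 23, 23) [0.5721 0.0148] [44.7986 93.8973] 63.092632
side green 804.0 (235, 161, 29, 47) [ 0.4512 -0.0038] [ 49.9987 181.0389] 69.1817
side orange 73.5 (253, 216, 16, 15) [ 0.4121 -0.1511] [12.0029 41.5349] 94.22702
matpix [array([113,  16,  62], dtype=uint8), array([ 24,  16, 157], dtype=uint8)]
px 240 230 [ 24  15 166]
px 280 235 [ 12 121  38]
```

View pics/s0z.png

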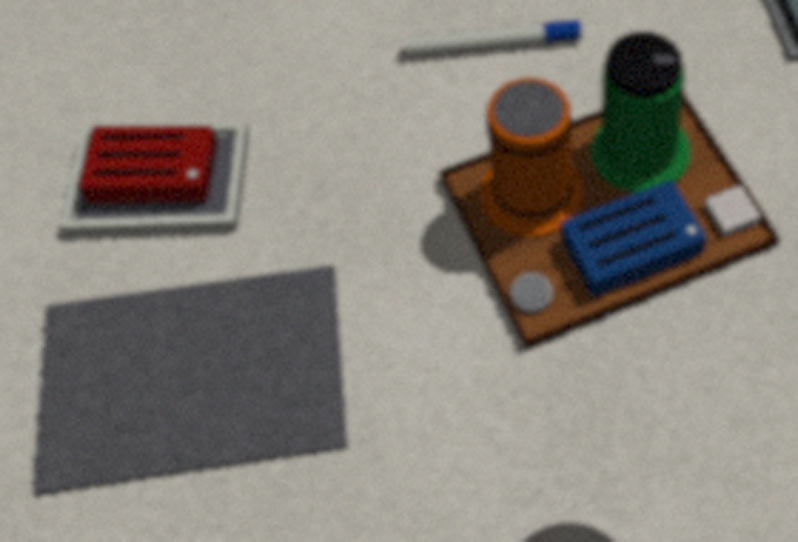

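The crop shows the orange speaker on the orange pad, top at crop (529,108), and the green cup on the green pad, lid at (644,64). Each already stands on its own colour. The drive is at (633,238), and the mat and tidy corners are clear. Next I convert these to positions.

Run:
```python
from h import *
cal=r.get_calibration('scene');f=lambda p:np.array(p)/2.85+[50,130]
for n,p,z in [('mat',[(48,305),(333,267),(347,448),(36,494)],.004),('tidy',[(443,173),(680,92),(777,240),(524,342)],.011),
 ('spk',[(529,108)],.111),('cup',[(644,63)],.113),('dockrim',[(63,228),(236,220),(247,127),(88,127)],.013)]:
    w=plane(cal,f(p),z);print(n,w.tolist() if len(w)<2 else (w.mean(0),rect(w)))
im=cv2.imread('pics/scene0.png');m=hsvmask(im,[0,0,50],[180,60,95]);
for c in big(m,4): print(cv2.boundingRect(c),*rect(plane(cal,c[:,0],.004)))
o=r.get_obs();M=R.from_rotvec(o['eef_rot']).as_matrix();print(M)
```

```text
mat (array([ 0.562 , -0.2863]), (array([ 0.5619, -0.2863]), array([140.1147, 199.3877]), np.float32(81.65345)))
tidy (array([0.5215, 0.0214]), (array([0.5203, 0.0214]), array([154.4148, 197.3558]), np.float32(97.16539)))
spk [[0.4920625213504475, -0.026321180878839362]]
cup [[0.4794603989569106, 0.06005567711590798]]
dockrim (array([ 0.3958, -0.2856]), (array([ 0.3969, -0.2851]), array([ 90.8809, 122.9526]), np.float32(73.359314)))
(56, 14, 351, 137) [0.1211 0.0932] [452.6464 844.2115] 64.966866
(62, 224, 109, 80) [ 0.5611 -0.2881] [139.3516 197.9608] 82.029945
(446, 35, 66, 82) [0.2797 0.6955] [164.5362 318.9062] 144.9717
(200, 345, 81, 39) [ 0.8165 -0.1155] [ 62.4657 134.3285] 72.44841
[[-0.958   0.2867 -0.0006]
 [ 0.2867  0.958  -0.0014]
 [ 0.0002 -0.0015 -1.    ]]
```

```bash
cat > go.py <<'E'
# go.py x y z yaw_deg(tool y, mod 180): prints shift in tool axes from the measured pose
from h import *; import sys
x,y,z,a=map(float,sys.argv[1:5]); o=r.get_obs()
M=R.from_rotvec(o['eef_rot']).as_matrix(); best=None
for k in (0,180):
    t=np.radians(a+k); Y=np.array([np.cos(t),np.sin(t),0]);Z=np.array([0,0,-1.]);D=np.c_[np.cross(Y,Z),Y,Z]
    v=R.from_matrix(M.T@D).as_rotvec()
    if best is None or np.linalg.norm(v)<np.linalg.norm(best): best=v
d=M.T@(np.array([x,y,z])-o['eef_pos'])
print('t',round(o['time'],2),'at',o['eef_pos'],'yaw',np.degrees(np.arctan2(M[1,1],M[0,1])),'q',o['q'],'\nshift',d,best,'rows>=',np.ceil(max(np.linalg.norm(d)/.05,np.linalg.norm(best)/.15)))
E
python3 go.py .49 .02 .30 7.2
```

```text
t 0.15 at [0.179  0.5983 0.2304] yaw 73.33942037683221 q [ 1.1539  0.2211  1.5274 -0.      1.3947 -0.1261] 
shift [-0.4637 -0.465  -0.0689] [-0.0015  0.0007  1.1544] rows>= 14.0
```

```bash
python3 shift.py '-.1 -.1 -.069 0 0 .25;-.2 -.2 -.069 0 0 .5;-.3 -.3 -.069 0 0 .75;-.4 -.4 -.069 0 0 1;-.464 -.465 -.069 -.0015 .0007 1.154;-.464 -.465 -.069 -.0015 .0007 1.154;-.464 -.465 -.069 -.0015 .0007 1.154;-.464 -.465 -.069 -.0015 .0007 1.154;-.464 -.465 -.069 -.0015 .0007 1.154;-.464 -.465 -.069 -.0015 .0007 1.154;-.464 -.465 -.069 -.0015 .0007 1.154;-.464 -.465 -.069 -.0015 .0007 1.154' 0.085 30; python3 go.py .49 .02 .3 7.2
```

```text
time: 1.35
eef_pos: [0.4605, 0.0747, 0.2966]
eef_rot: [-2.077, -2.357, -0.003]
wrist_force: [0.4, 0.4, 0.8]
opening: 0.0849
gripper_force: 0.0
t 1.35 at [0.4605 0.0747 0.2966] yaw 7.212044621974045 q [-0.0096 -0.2066  1.8343  0.0016  1.5128 -0.1356] 
shift [-0.058   0.0224 -0.0035] [ 0.0013 -0.0015  0.0002] rows>= 2.0
```

```bash
python3 shift.py '-.04 .015 -.003 0 0 0;-.058 .022 -.003 0 0 0;-.058 .022 -.003 0 0 0;-.058 .022 -.003 0 0 0'
cat > look.py <<'E'
from h import *; import sys
o=r.get_obs();T=wT(o);im=r.get_image('wrist');np.save(f'pics/{sys.argv[1]}.npy',T);cv2.imwrite(f'pics/{sys.argv[1]}.png',im);print(o['eef_pos'],o['time'])
E
python3 look.py w1
```

```text
time: 1.75
eef_pos: [0.4888, 0.022, 0.2989]
eef_rot: [-2.077, -2.354, -0.002]
wrist_force: [-0.2, 0.3, 0.3]
opening: 0.085
gripper_force: 0.0
[0.4888 0.022  0.2989] 1.75
```

View pics/w1.png

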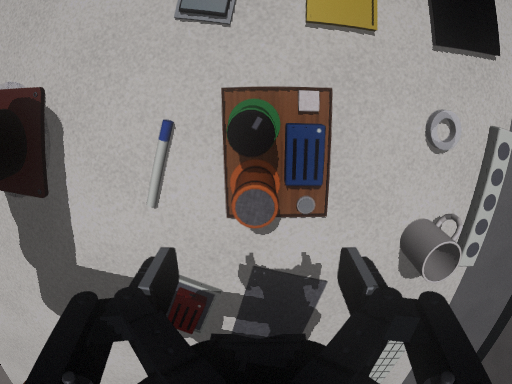

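The wrist view shows the tidy's corners at about (222,88), (331,88), (327,216) and (228,216). The cup lid is at (251,133), the speaker top at (255,205) and the blue drive at (305,155). Part of the tray is at (341,12).

```bash
python3 - <<'E'
from h import *
cal=r.get_calibration('wrist');T=np.load('pics/w1.npy');im=cv2.imread('pics/w1.png')
for n,p,z in [('tidy',[(222,88),(331,88),(327,216),(228,216)],.011),('spk',[(255,206)],.111),('cup',[(251,133)],.113)]:
    w=plane(cal,p,z,T);print(n,w.tolist() if len(w)<2 else (w.mean(0),rect(w)))
c=big(hsvmask(im,*COL['blue']),3)
for k in c: print(cv2.boundingRect(k),*rect(plane(cal,k[:,0],.030,T)))
E
python3 go.py .492 -.027 .2 7
```

```text
tidy (array([0.5188, 0.0231]), (array([0.5192, 0.0224]), array([158.4085, 200.7878]), np.float32(98.30285)))
spk [[0.4912713642577743, -0.023502167791283973]]
cup [[0.4762247579637795, 0.06275712018513303]]
(286, 124, 39, 61) [0.5553 0.0313] [54.3888 87.4372] 97.359634
(160, 120, 10, 20) [0.3506 0.0434] [ 9.6201 28.0622] 80.4036
t 1.8 at [0.4886 0.0226 0.299 ] yaw 7.230670097974171 q [-0.1165 -0.148   1.779   0.002   1.511  -0.2428] 
shift [-0.0498 -0.0029  0.0989] [-0.    -0.002  0.004] rows>= 3.0
```

```bash
python3 shift.py '-.04 -.003 .03 0 0 0;-.048 -.003 .07 0 0 0;-.048 -.003 .115 0 0 0;-.048 -.003 .16 0 0 0;-.048 -.003 .2 0 0 0;-.048 -.003 .22 0 0 0;-.048 -.003 .235 0 0 0;-.048 -.003 .244 0 0 0;-.048 -.003 .244 0 0 0' .085 40; python3 shift.py '0 0 0 0 0 0;0 0 0 0 0 0;0 0 0 0 0 0;0 0 0 0 0 0;0 0 0 0 0 0;0 0 0 0 0 0;0 0 0 0 0 0;0 0 0 0 0 0' 0.045 40;python3 go.py .4917 -.025 .055 7.2
```

```text
time: 2.7
eef_pos: [0.4913, -0.0245, 0.0543]
eef_rot: [-2.074, -2.357, -0.001]
wrist_force: [-0.5, 0.0, 0.3]
opening: 0.0847
gripper_force: 0.0
time: 3.5
eef_pos: [0.4934, -0.0258, 0.0567]
eef_rot: [2.077, 2.356, 0.004]
wrist_force: [-0.4, 1.9, 7.4]
opening: 0.0565
gripper_force: 43.9
t 3.5 at [ 0.4934 -0.0258  0.0567] yaw 7.208325403971641 q [-0.2133  0.1126  2.0049  0.0022  1.0217 -0.3403] 
shift [ 0.001  -0.0016  0.0017] [ 0.0028 -0.001   0.0001] rows>= 1.0
```

```bash
python3 shift.py '0 0 -.03 0 0 0;0 0 -.06 0 0 0;0 0 -.075 0 0 0;0 0 -.075 0 0 0' - 40; python3 go.py .5545 -.3365 .13 7.2
```

```text
time: 3.9
eef_pos: [0.4941, -0.0263, 0.1328]
eef_rot: [2.075, 2.354, 0.006]
wrist_force: [-0.1, -0.6, -3.6]
opening: 0.0568
gripper_force: 44.9
t 3.9 at [ 0.4941 -0.0263  0.1328] yaw 7.207506848012913 q [-0.2137 -0.001   1.9603  0.0017  1.1767 -0.3402] 
shift [-0.3153  0.0209  0.0031] [0.0058 0.0004 0.0001] rows>= 7.0
```

```bash
python3 shift.py '-.03 .002 0 .002 0 0;-.07 .005 0 .004 0 0;-.11 .008 0 .0058 0 0;-.15 .01 0 .0058 0 0;-.19 .013 0 .0058 0 0;-.23 .016 0 .0058 0 0;-.27 .018 0 .0058 0 0;-.3 .02 0 .0058 0 0;-.312 .021 0 .0058 0 0;-.315 .021 0 .0058 0 0;-.315 .021 0 .0058 0 0' - 40; python3 go.py .5545 -.3365 .052 7.2
```

```text
time: 5.0
eef_pos: [0.552, -0.3347, 0.1284]
eef_rot: [-2.073, -2.351, 0.004]
wrist_force: [-0.2, 1.8, -3.6]
opening: 0.0569
gripper_force: 44.8
t 5.0 at [ 0.552  -0.3347  0.1284] yaw 7.206845193303111 q [-0.666   0.3607  1.5539 -0.0024  1.2342 -0.791 ] 
shift [-0.0023  0.0027  0.0764] [-0.0066 -0.0035  0.0001] rows>= 2.0
```

```bash
python3 shift.py '-.002 .002 .03 0 0 0;-.002 .002 .055 0 0 0;-.002 .002 .065 0 0 0;-.002 .002 .071 0 0 0;-.002 .002 .074 0 0 0;-.002 .002 .076 0 0 0;-.002 .002 .0765 0 0 0;-.002 .002 .0765 0 0 0'; python3 go.py .5545 -.3365 .052 7.2
```

```text
time: 5.8
eef_pos: [0.5551, -0.3377, 0.0543]
eef_rot: [-2.075, -2.355, 0.004]
wrist_force: [-0.2, 0.1, -3.0]
opening: 0.0564
gripper_force: 44.8
t 5.8 at [ 0.5551 -0.3377  0.0543] yaw 7.217280279817599 q [-0.6665  0.4535  1.5833 -0.0029  1.1079 -0.7912] 
shift [ 0.0013 -0.0004  0.0023] [-0.0039 -0.0003  0.0003] rows>= 1.0
```

Not yet in contact; lower a little more, then release.

```bash
python3 shift.py '0 0 .001 0 0 0;0 0 .002 0 0 0;0 0 .003 0 0 0;0 0 .003 0 0 0'; python3 shift.py '0 0 0 0 0 0;0 0 0 0 0 0;0 0 0 0 0 0;0 0 0 0 0 0;0 0 0 0 0 0;0 0 0 0 0 0' .085; python3 shift.py '0 0 -.03 0 0 0;0 0 -.07 0 0 0;0 0 -.11 0 0 0;0 0 -.15 0 0 0;0 0 -.15 0 0 0'; python3 go.py .478 .0615 .2 7.6
```

```text
time: 6.2
eef_pos: [0.5548, -0.3377, 0.0519]
eef_rot: [-2.075, -2.354, 0.005]
wrist_force: [-3.2, 1.2, 5.2]
opening: 0.0568
gripper_force: 45.6
time: 6.8
eef_pos: [0.5546, -0.3373, 0.0503]
eef_rot: [-2.074, -2.354, 0.004]
wrist_force: [0.0, 0.3, 0.3]
opening: 0.085
gripper_force: 0.0
time: 7.3
eef_pos: [0.5586, -0.3399, 0.2087]
eef_rot: [2.071, 2.351, -0.003]
wrist_force: [0.9, -0.3, 0.5]
opening: 0.0854
gripper_force: 0.0
t 7.3 at [ 0.5586 -0.3399  0.2087] yaw 7.226454920419513 q [-0.6658  0.2976  1.4767 -0.0026  1.3589 -0.7914] 
shift [ 0.4084 -0.0295  0.0054] [ 0.004   0.0078 -0.0065] rows>= 9.0
```

```bash
python3 shift.py '.04 -.003 .0 0 0 0;.09 -.006 .0 0 0 0;.14 -.01 .0 0 0 0;.19 -.014 0 0 0 0;.24 -.018 0 0 0 0;.29 -.022 0 0 0 0;.34 -.025 0 0 0 0;.38 -.027 .003 0 0 0;.4 -.029 .005 0 0 -.0065;.408 -.0295 .005 0 0 -.0065;.408 -.0295 .005 0 0 -.0065;.408 -.0295 .005 0 0 -.0065'; python3 go.py .478 .0615 .058 7.6
```

```text
time: 8.5
eef_pos: [0.4751, 0.0627, 0.1961]
eef_rot: [-2.068, -2.36, 0.005]
wrist_force: [-0.5, -0.8, -0.5]
opening: 0.0853
gripper_force: 0.0
t 8.5 at [0.4751 0.0627 0.1961] yaw 7.559370318089776 q [-0.0335 -0.1016  1.9308  0.      1.3173 -0.1654] 
shift [-0.0017  0.0034  0.1381] [-0.0049 -0.0008 -0.0007] rows>= 3.0
```

```bash
python3 shift.py '-.0015 .002 .03 -.003 0 0;-.0015 .003 .06 -.003 0 0;-.0015 .003 .09 -.003 0 0;-.0015 .003 .115 -.003 0 0;-.0015 .003 .13 -.003 0 0;-.0015 .003 .136 -.003 0 0;-.0015 .003 .136 -.003 0 0;-.0015 .003 .136 -.003 0 0'; python3 shift.py '0 0 0 0 0 0;0 0 0 0 0 0;0 0 0 0 0 0;0 0 0 0 0 0;0 0 0 0 0 0;0 0 0 0 0 0;0 0 0 0 0 0;0 0 0 0 0 0' 0.045 40;python3 shift.py '0 0 -.03 0 0 0;0 0 -.06 0 0 0;0 0 -.075 0 0 0;0 0 -.075 0 0 0;0 0 -.075 0 0 0' - 40; python3 go.py .5685 -.2375 .13 7.6
```

```text
time: 9.3
eef_pos: [0.4782, 0.062, 0.0609]
eef_rot: [-2.07, -2.362, -0.0]
wrist_force: [0.4, -0.0, 0.1]
opening: 0.0846
gripper_force: 0.0
time: 10.1
eef_pos: [0.4779, 0.0626, 0.0612]
eef_rot: [-2.068, -2.363, -0.0]
wrist_force: [-3.4, -0.1, 6.0]
opening: 0.0568
gripper_force: 42.2
time: 10.6
eef_pos: [0.477, 0.0626, 0.1344]
eef_rot: [-2.068, -2.362, 0.001]
wrist_force: [-0.1, -0.1, -4.0]
opening: 0.0568
gripper_force: 45.2
t 10.6 at [0.477  0.0626 0.1344] yaw 7.601406520333095 q [-0.0343 -0.0306  1.9862  0.0011  1.1885 -0.1674] 
shift [-0.3096  0.051   0.0039] [-0.0024 -0.0014  0.    ] rows>= 7.0
```

```bash
python3 shift.py '-.03 .005 0 0 0 0;-.07 .012 0 0 0 0;-.11 .018 0 0 0 0;-.15 .025 0 0 0 0;-.19 .032 0 0 0 0;-.23 .038 0 0 0 0;-.27 .045 0 0 0 0;-.295 .049 0 0 0 0;-.307 .051 0 0 0 0;-.3095 .051 0 0 0 0;-.3095 .051 0 0 0 0;-.3095 .051 0 0 0 0' - 40; python3 go.py .5685 -.2375 .0555 7.6
```

```text
time: 11.8
eef_pos: [0.5684, -0.2359, 0.1339]
eef_rot: [-2.066, -2.362, 0.001]
wrist_force: [-1.0, -0.6, -2.9]
opening: 0.057
gripper_force: 45.1
t 11.8 at [ 0.5684 -0.2359  0.1339] yaw 7.65690024954464 q [-0.5217  0.2851  1.6383  0.0003  1.2222 -0.6554] 
shift [-0.0018  0.0002  0.0784] [-0.003  -0.0027  0.001 ] rows>= 2.0
```

```bash
python3 shift.py '-.002 0 .03 0 0 0;-.002 0 .055 0 0 0;-.002 0 .066 0 0 0;-.002 0 .073 0 0 0;-.002 0 .076 0 0 0;-.002 0 .0775 0 0 0;-.002 0 .079 0 0 0;-.002 0 .08 0 0 0;-.002 0 .08 0 0 0'; python3 shift.py '0 0 0 0 0 0' - 40;  python3 go.py .5685 -.2375 .0555 7.6
```

```text
time: 12.7
eef_pos: [0.5698, -0.24, 0.0563]
eef_rot: [-2.069, -2.363, 0.0]
wrist_force: [-2.4, 0.7, 4.6]
opening: 0.0569
gripper_force: 45.7
time: 12.8
eef_pos: [0.5698, -0.24, 0.0562]
eef_rot: [-2.069, -2.363, 0.0]
wrist_force: [-3.4, 1.2, 6.4]
opening: 0.0568
gripper_force: 45.9
t 12.8 at [ 0.5698 -0.24    0.0562] yaw 7.586679556743868 q [-0.526   0.3832  1.6748 -0.0002  1.0839 -0.6584] 
shift [ 0.0027 -0.0009  0.0007] [-0.0003 -0.     -0.0002] rows>= 1.0
```

```bash
python3 shift.py '0 0 0 0 0 0;0 0 0 0 0 0;0 0 0 0 0 0;0 0 0 0 0 0;0 0 0 0 0 0' .085; python3 shift.py '0 0 -.03 0 0 0;0 0 -.07 0 0 0;0 0 -.11 0 0 0;0 0 -.15 0 0 0;0 0 -.19 0 0 0;0 0 -.19 0 0 0'; python3 go.py .394 -.27 .25 -17
```

```text
time: 13.3
eef_pos: [0.5689, -0.2394, 0.0544]
eef_rot: [-2.068, -2.362, 0.001]
wrist_force: [-0.1, 0.0, -0.2]
opening: 0.0853
gripper_force: 0.0
time: 13.9
eef_pos: [0.5726, -0.2414, 0.2526]
eef_rot: [2.063, 2.356, 0.003]
wrist_force: [0.8, -0.6, 0.5]
opening: 0.0852
gripper_force: 0.0
t 13.9 at [ 0.5726 -0.2414  0.2526] yaw 7.6002954966057255 q [-0.5258  0.1908  1.5208 -0.0001  1.4198 -0.6584] 
shift [-0.0047 -0.1808  0.0012] [0.0092 0.0045 0.4293] rows>= 4.0
```

```bash
python3 shift.py '0 -.04 0 0 0 .1;0 -.08 0 0 0 .2;-.004 -.12 0 0 0 .3;-.004 -.16 0 0 0 .4;-.004 -.18 0 0 0 .43;-.004 -.18 0 0 0 .43;-.004 -.18 0 0 0 .43;-.004 -.18 0 0 0 .43' ; python3 look.py w2
python3 - <<'E'
from h import *
cal=r.get_calibration('wrist');T=np.load('pics/w2.npy');im=cv2.imread('pics/w2.png')
for k in big(hsvmask(im,*COL['red']),2): print(cv2.boundingRect(k),*rect(plane(cal,k[:,0],.032,T)))
E
```

```text
time: 14.7
eef_pos: [0.3923, -0.2673, 0.2448]
eef_rot: [-2.524, -1.868, 0.001]
wrist_force: [0.5, 0.7, 1.0]
opening: 0.0851
gripper_force: 0.0
[ 0.3923 -0.2673  0.2448] 14.7
(406, 221, 62, 55) [ 0.6226 -0.4736] [ 20.1368 126.8151] 20.330542
(265, 168, 7, 24) [ 0.3977 -0.2901] [ 7.5557 29.9345] 73.43325
```

View pics/w2.png

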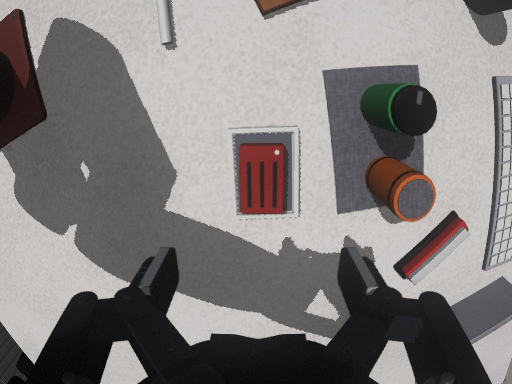

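The cup and speaker stand upright on the mat. In the dock, the red drive's top spans about (239,143) to (285,214), and the rim's outer corners are near (229,128), (299,126), (299,216) and (236,219).

```bash
python3 - <<'E'
from h import *
cal=r.get_calibration('wrist');T=np.load('pics/w2.npy');im=cv2.imread('pics/w2.png')
m=hsvmask(im,[0,120,35],[8,255,255])|hsvmask(im,[172,120,35],[180,255,255])
m[:, 320:]=0;m[:,:200]=0
m=cv2.morphologyEx(m,cv2.MORPH_CLOSE,np.ones((9,9)))
for k in big(m,1): print(cv2.boundingRect(k),*rect(plane(cal,k[:,0],.032,T)))
cv2.imwrite('pics/w2z.png',cv2.resize(im[115:230,215:315],None,fx=5,fy=5,interpolation=cv2.INTER_CUBIC))
E
python3 go.py .3945 -.2895 .1 -17
```

```text
(240, 143, 44, 71) [ 0.3897 -0.2874] [54.483  91.3709] 74.322174
t 14.75 at [ 0.3923 -0.2672  0.2448] yaw -16.972076343660042 q [-0.764  -0.1546  1.8857 -0.0005  1.4129 -0.4677] 
shift [-0.0208  0.0089  0.1447] [-0.0023 -0.0007  0.0005] rows>= 3.0
```

View pics/w2z.png

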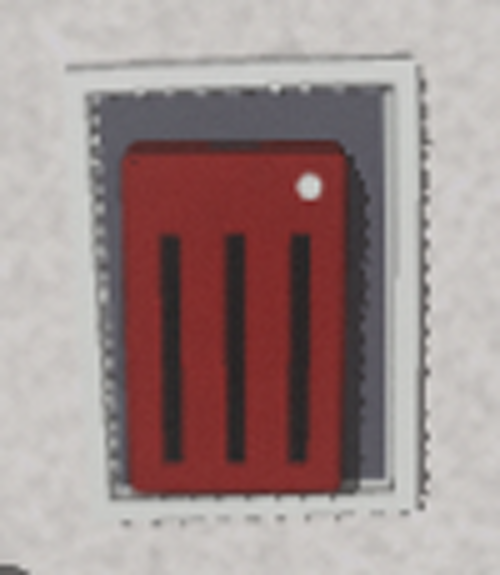

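The close-up shows the red drive offset in the dock towards the image's left and bottom. The rim is 13 mm high, so the fingertips must close above it.

```bash
python3 - <<'E'
from h import *
cal=r.get_calibration('wrist');T=np.load('pics/w2.npy')
p=np.array([(67,68),(412,57),(420,510),(100,514)])/5+[215,115]
w=plane(cal,p,.013,T);print(w.mean(0),rect(w))
E
python3 shift.py '-.01 .004 .03 0 0 0;-.019 .006 .07 0 0 .008;-.019 .006 .11 0 0 .008;-.019 .006 .15 0 0 .008;-.019 .006 .17 0 0 .008;-.019 .006 .17 0 0 .008;-.019 .006 .17 0 0 .008'; python3 go.py .391 -.288 .018 -16.5
```

```text
[ 0.3952 -0.2875] (array([ 0.3953, -0.288 ]), array([ 88.4066, 125.3977]), np.float32(75.69086))
time: 15.45
eef_pos: [0.3919, -0.287, 0.075]
eef_rot: [-2.53, -1.857, 0.002]
wrist_force: [0.0, -0.4, 1.3]
opening: 0.085
gripper_force: 0.0
t 15.45 at [ 0.3919 -0.287   0.075 ] yaw -17.444384054157485 q [-0.7941  0.0675  2.0127 -0.0008  1.0642 -0.4893] 
shift [-0.0013 -0.0004  0.057 ] [-0.0028 -0.0008 -0.0165] rows>= 2.0
```

```bash
python3 shift.py '-.001 0 .025 0 0 -.0165;-.001 0 .042 0 0 -.0165;-.001 0 .052 0 0 -.0165;-.001 0 .057 0 0 -.0165;-.001 0 .057 0 0 -.0165;-.001 0 .057 0 0 -.0165';python3 go.py .391 -.288 .018 -16.5; python3 shift.py '0 0 0 0 0 0;0 0 0 0 0 0;0 0 0 0 0 0;0 0 0 0 0 0;0 0 0 0 0 0;0 0 0 0 0 0;0 0 0 0 0 0;0 0 0 0 0 0' 0.045 40;python3 go.py .391 -.288 .018 -16.5
```

```text
time: 16.05
eef_pos: [0.3916, -0.2887, 0.0189]
eef_rot: [-2.518, -1.878, 0.001]
wrist_force: [0.5, 0.0, -0.2]
opening: 0.0847
gripper_force: 0.0
t 16.05 at [ 0.3916 -0.2887  0.0189] yaw -16.555741295136635 q [-0.797   0.1658  2.0331 -0.0009  0.9432 -0.5075] 
shift [ 0.0005 -0.0007  0.0009] [-0.0008  0.0004 -0.001 ] rows>= 1.0
time: 16.85
eef_pos: [0.3914, -0.2885, 0.0187]
eef_rot: [-2.518, -1.878, 0.001]
wrist_force: [-0.7, 1.3, 6.1]
opening: 0.0546
gripper_force: 43.2
t 16.85 at [ 0.3914 -0.2885  0.0187] yaw -16.558825377048027 q [-0.7971  0.1659  2.0334 -0.0009  0.9431 -0.5076] 
shift [ 0.0004 -0.0005  0.0007] [-0.0011  0.0002 -0.001 ] rows>= 1.0
```

```bash
python3 shift.py '0 0 -.01 0 0 0;0 0 -.03 0 0 0;0 0 -.06 0 0 0;0 0 -.1 0 0 0;0 0 -.13 0 0 0;0 0 -.13 0 0 0;0 0 -.13 0 0 0' - 40; python3 go.py .58 .25 .15 5.3
```

```text
time: 17.55
eef_pos: [0.3911, -0.2881, 0.1481]
eef_rot: [-2.517, -1.878, 0.001]
wrist_force: [0.5, 0.1, -3.6]
opening: 0.0545
gripper_force: 43.5
t 17.55 at [ 0.3911 -0.2881  0.1481] yaw -16.55781468361224 q [-0.7969 -0.0365  1.9641 -0.0008  1.2154 -0.5077] 
shift [ 0.5696  0.0277 -0.0019] [-0.0016 -0.0003 -0.3815] rows>= 12.0
```

```bash
python3 shift.py '.03 .001 0 0 0 -.02;.08 .004 0 0 0 -.06;.13 .006 0 0 0 -.1;.18 .009 0 0 0 -.14;.23 .011 0 0 0 -.18;.28 .014 0 0 0 -.22;.33 .016 0 0 0 -.26;.38 .018 0 0 0 -.3;.43 .021 0 0 0 -.34;.48 .023 0 0 0 -.381;.52 .025 0 0 0 -.381;.55 .027 0 0 0 -.381' - 40;python3 shift.py '.01 0 0 0 0 0;.02 0 0 0 0 0;.02 0 0 0 0 0;.02 0 0 0 0 0';python3 look.py w3
python3 - <<'E'
from h import *
cal=r.get_calibration('wrist');T=np.load('pics/w3.npy');im=cv2.imread('pics/w3.png')
for k in big(hsvmask(im,*COL['yellow']),2): print(cv2.boundingRect(k),*rect(plane(cal,k[:,0],.012,T)))
E
python3 go.py .58 .296 .15 5.3
```

```text
time: 18.75
eef_pos: [0.5721, 0.2338, 0.1447]
eef_rot: [-2.111, -2.319, 0.007]
wrist_force: [-0.4, -0.4, -2.5]
opening: 0.0545
gripper_force: 43.5
time: 19.15
eef_pos: [0.5712, 0.2502, 0.1473]
eef_rot: [-2.116, -2.319, 0.004]
wrist_force: [0.3, -0.3, -2.7]
opening: 0.0546
gripper_force: 43.5
[0.5712 0.2502 0.1473] 19.15
(215, 56, 116, 146) [0.58   0.3018] [107.5717 140.893 ] 95.23757
(214, 58, 1, 1) [0.5198 0.3658] [0. 0.] 0.0
t 19.2 at [0.5715 0.25   0.1477] yaw 5.216442618378498 q [0.2854 0.2888 1.6061 0.0013 1.2494 0.1939] 
shift [ 0.045   0.0126 -0.0024] [-0.0029 -0.0007 -0.0015] rows>= 1.0
```

View pics/w3.png

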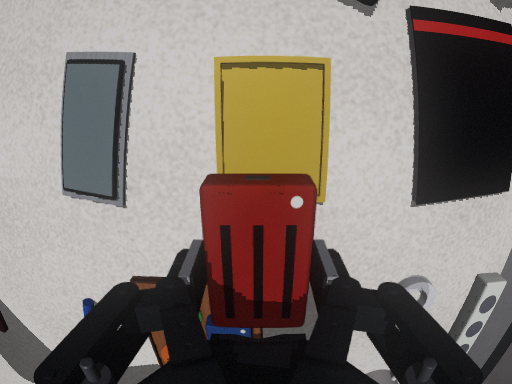

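The wrist view shows the red drive held squarely, its top face from about (203,188) to (306,325). The tray is clear, with its outline at (215,56) to (331,202).

```bash
python3 - <<'E'
from h import *
cal=r.get_calibration('wrist');T=np.load('pics/w3.npy')
w=plane(cal,[(202,192),(315,190),(305,325),(209,325)],.1473-.0107+.024,T);print(w.mean(0),rect(w))
E
python3 go.py .5805 .3 .0165 5.3
```

```text
[0.5714 0.2484] (array([0.5702, 0.2481]), array([57.4702, 84.9766]), np.float32(96.26927))
t 19.2 at [0.5715 0.25   0.1477] yaw 5.216442618378498 q [0.2854 0.2888 1.6061 0.0013 1.2494 0.1939] 
shift [0.0489 0.0139 0.1311] [-0.0029 -0.0007 -0.0015] rows>= 3.0
```

```bash
python3 shift.py '.03 .007 .02 0 0 0;.05 .014 .05 0 0 0;.05 .014 .08 0 0 0;.05 .014 .1 0 0 0;.05 .014 .11 0 0 0;.05 .014 .115 0 0 0;.05 .014 .115 0 0 0;.05 .014 .115 0 0 0'; python3 go.py .5805 .301 .0147 5.3
```

```text
time: 20.0
eef_pos: [0.5822, 0.3025, 0.0347]
eef_rot: [-2.117, -2.32, -0.002]
wrist_force: [-0.1, -0.3, -2.4]
opening: 0.0547
gripper_force: 43.5
t 20.0 at [0.5822 0.3025 0.0347] yaw 5.238907552189163 q [0.3581 0.4896 1.5749 0.002  1.0762 0.2658] 
shift [-0.0013 -0.0019  0.02  ] [ 0.0004 -0.0019 -0.0011] rows>= 1.0
```

```bash
python3 shift.py '-.001 -.002 .007 0 0 0;-.001 -.002 .012 0 0 0;-.001 -.002 .015 0 0 0;-.001 -.002 .0165 0 0 0;-.001 -.002 .018 0 0 0;-.001 -.002 .0195 0 0 0;-.001 -.002 .0195 0 0 0'; python3 shift.py '0 0 .001 0 0 0;0 0 .001 0 0 0'
```

```text
time: 20.7
eef_pos: [0.5794, 0.3015, 0.0148]
eef_rot: [-2.115, -2.32, 0.0]
wrist_force: [-2.4, -0.8, 4.0]
opening: 0.0546
gripper_force: 44.3
time: 20.9
eef_pos: [0.5795, 0.3016, 0.0148]
eef_rot: [-2.115, -2.32, 0.0]
wrist_force: [-6.2, -2.5, 11.2]
opening: 0.0544
gripper_force: 45.0
```

```bash
python3 shift.py '0 0 -.001 0 0 0;0 0 -.001 0 0 0;0 0 -.001 0 0 0;0 0 -.001 0 0 0' .066; python3 shift.py '0 0 -.01 0 0 0;0 0 -.03 0 0 0;0 0 -.06 0 0 0;0 0 -.1 0 0 0;0 0 -.14 0 0 0;0 0 -.18 0 0 0;0 0 -.18 0 0 0'; python3 go.py .557 .012 .2 7.2
```

```text
time: 21.3
eef_pos: [0.5791, 0.3013, 0.0134]
eef_rot: [-2.115, -2.319, 0.001]
wrist_force: [-0.3, -0.4, -0.0]
opening: 0.066
gripper_force: 0.0
time: 22.0
eef_pos: [0.5834, 0.3027, 0.2028]
eef_rot: [2.114, 2.318, 0.018]
wrist_force: [0.6, -0.4, 0.9]
opening: 0.0659
gripper_force: 0.0
t 22.0 at [0.5834 0.3027 0.2028] yaw 5.274516265446937 q [0.3578 0.3065 1.477  0.0018 1.3461 0.2653] 
shift [-0.287  -0.0531  0.0008] [ 0.0112 -0.0047 -0.0336] rows>= 6.0
```

Now the blue drive. I hover over it and look first.

```bash
python3 shift.py '-.04 -.007 0 .003 0 -.01;-.09 -.015 0 .006 -.002 -.02;-.14 -.025 0 .009 -.004 -.03;-.19 -.035 0 .01 -.004 -.0336;-.24 -.045 0 .01 -.004 -.0336;-.275 -.05 0 .01 -.004 -.0336;-.287 -.053 0 .01 -.004 -.0336;-.287 -.053 0 .01 -.004 -.0336;-.287 -.053 0 .01 -.004 -.0336;-.287 -.053 0 .01 -.004 -.0336' .085;python3 look.py w4
python3 - <<'E'
from h import *
cal=r.get_calibration('wrist');T=np.load('pics/w4.npy');im=cv2.imread('pics/w4.png')
for k in big(hsvmask(im,[100,120,30],[128,255,255]),1): print(cv2.boundingRect(k),*rect(plane(cal,k[:,0],.030,T)))
for k in big(hsvmask(im,*COL['yellow']),1)+big(hsvmask(im,*COL['orange']),1)+big(hsvmask(im,*COL['green']),2): print(cv2.boundingRect(k),*rect(plane(cal,k[:,0],.009,T)))
E
python3 go.py .557 .029 .1 7.2
```

```text
time: 23.0
eef_pos: [0.5531, 0.012, 0.1933]
eef_rot: [-2.071, -2.353, 0.016]
wrist_force: [-0.0, 0.5, 0.2]
opening: 0.0849
gripper_force: 0.0
[0.5531 0.012  0.1933] 23.0
(238, 116, 53, 82) [0.5559 0.0306] [54.3199 88.1795] 97.36478
(172, 163, 63, 61) [ 0.4897 -0.0266] [75.4541 75.8748] 6.719738
(167, 84, 65, 67) [0.4779 0.0629] [73.6428 74.1054] 122.85167
(259, 325, 1, 1) [ 0.583  -0.2233] [0. 0.] 0.0
t 23.05 at [0.5531 0.012  0.1933] yaw 7.309313038883739 q [-0.1178  0.0893  1.7463 -0.0051  1.3172 -0.2441] 
shift [0.0165 0.0071 0.0932] [-0.0121  0.0021  0.0019] rows>= 2.0
```

View pics/w4.png

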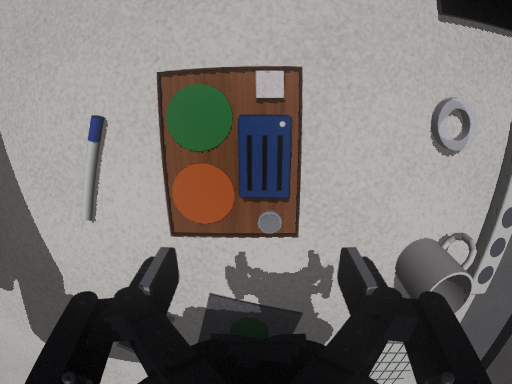

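The pads and the blue drive are now fully in view: green pad at (200,118), orange pad at (203,193), drive at (265,157).

```bash
python3 shift.py '.01 .004 .03 -.006 0 0;.017 .006 .07 -.012 .002 0;.017 .006 .11 -.012 .002 0;.017 .006 .13 -.012 .002 0;.017 .006 .13 -.012 .002 0;.017 .006 .13 -.012 .002 0'; python3 go.py .5565 .0295 .017 7.3
```

```text
time: 23.65
eef_pos: [0.5556, 0.0285, 0.0635]
eef_rot: [2.076, 2.358, -0.001]
wrist_force: [-0.1, 0.3, 0.8]
opening: 0.0853
gripper_force: 0.0
t 23.65 at [0.5556 0.0285 0.0635] yaw 7.2764271271570165 q [-0.0903  0.2417  1.8395 -0.0005  1.0605 -0.2171] 
shift [0.0009 0.001  0.0465] [-0.0002  0.0004 -0.0004] rows>= 1.0
```

```bash
python3 shift.py '.001 .001 .02 0 0 0;.001 .001 .035 0 0 0;.001 .001 .043 0 0 0;.001 .001 .0465 0 0 0;.001 .001 .0465 0 0 0;.001 .001 .0465 0 0 0'; python3 shift.py '0 0 0 0 0 0;0 0 0 0 0 0;0 0 0 0 0 0;0 0 0 0 0 0;0 0 0 0 0 0;0 0 0 0 0 0;0 0 0 0 0 0;0 0 0 0 0 0' 0.045 40; python3 shift.py '0 0 -.01 0 0 0;0 0 -.03 0 0 0;0 0 -.06 0 0 0;0 0 -.1 0 0 0;0 0 -.13 0 0 0;0 0 -.13 0 0 0;0 0 -.13 0 0 0' - 40; python3 go.py .396 -.25 .15 -16
```

```text
time: 24.25
eef_pos: [0.5568, 0.0285, 0.0174]
eef_rot: [2.077, 2.356, 0.0]
wrist_force: [0.3, 0.1, 0.3]
opening: 0.0851
gripper_force: 0.0
time: 25.05
eef_pos: [0.557, 0.0285, 0.0175]
eef_rot: [2.077, 2.355, 0.001]
wrist_force: [-0.6, -0.6, 6.1]
opening: 0.0546
gripper_force: 43.5
time: 25.75
eef_pos: [0.5561, 0.0287, 0.1469]
eef_rot: [2.077, 2.356, -0.0]
wrist_force: [-0.7, -0.5, -2.8]
opening: 0.0551
gripper_force: 43.0
t 25.75 at [0.5561 0.0287 0.1469] yaw 7.200096286906317 q [-0.0897  0.1343  1.7888 -0.0005  1.2179 -0.2152] 
shift [-0.2565 -0.1938 -0.003 ] [0.0006 0.0005 0.4049] rows>= 7.0
```

```bash
python3 shift.py '-.02 -.015 0 0 0 .03;-.05 -.038 0 0 0 .08;-.085 -.064 0 0 0 .13;-.12 -.09 0 0 0 .19;-.155 -.117 0 0 0 .25;-.19 -.143 0 0 0 .31;-.22 -.166 0 0 0 .36;-.245 -.185 0 0 0 .395;-.256 -.194 0 0 0 .405;-.256 -.194 0 0 0 .405;-.256 -.194 0 0 0 .405';python3 look.py w5; python3 go.py .396 -.287 .06 -16
```

```text
time: 26.85
eef_pos: [0.3948, -0.2486, 0.145]
eef_rot: [-2.507, -1.887, 0.001]
wrist_force: [-0.3, -0.6, -1.8]
opening: 0.0549
gripper_force: 43.0
[ 0.3948 -0.2486  0.145 ] 26.85
t 26.9 at [ 0.3952 -0.2484  0.1454] yaw -15.99550636532196 q [-0.7303 -0.0804  2.0114  0.      1.2133 -0.4512] 
shift [-0.037   0.0116  0.0853] [-0.0024 -0.0012  0.0001] rows>= 2.0
```

View pics/w5.png

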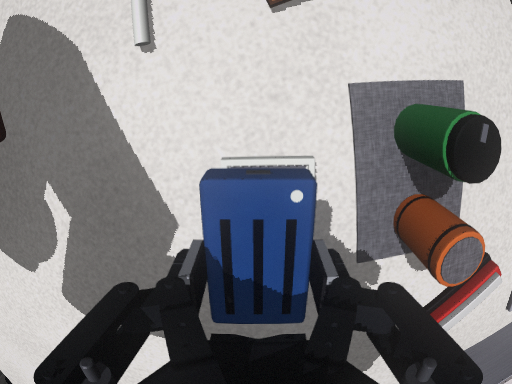

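The blue drive is held squarely, top face at (202,190) to (305,322). The dock's far rim edge shows at (222,158) to (315,156).

Run:
```python
from h import *
cal=r.get_calibration('wrist');T=np.load('pics/w5.npy')
w=plane(cal,[(202,190),(315,188),(304,322),(211,323)],.145-.0107+.024,T);print(w.mean(0),rect(w))
w=plane(cal,[(222,158),(315,156)],.013,T);a=np.radians(74);u=np.array([np.cos(a),np.sin(a)])
d=w[1]-w[0];print(w,np.linalg.norm(d),np.degrees(np.arctan2(d[1],d[0])),'centre',w.mean(0)-.062*u)
```

```text
[ 0.3943 -0.2488] (array([ 0.3937, -0.2486]), array([55.2515, 83.828 ]), np.float32(74.43878))
[[ 0.3682 -0.215 ]
 [ 0.454  -0.2373]] 0.0887011599640217 -14.608056104284891 centre [ 0.394  -0.2857]
```

```bash
python3 shift.py '-.012 .003 .02 0 0 0;-.025 .007 .04 0 0 0;-.037 .0105 .065 0 0 0;-.037 .0105 .085 0 0 0;-.037 .0105 .097 0 0 0;-.037 .0105 .1 0 0 0;-.037 .0105 .1 0 0 0;-.037 .0105 .1 0 0 0'; python3 go.py .395 -.2865 .0195 -15.7
```

```text
time: 27.7
eef_pos: [0.3965, -0.2883, 0.0479]
eef_rot: [2.507, 1.89, -0.0]
wrist_force: [1.4, 0.1, -1.6]
opening: 0.0547
gripper_force: 43.0
t 27.7 at [ 0.3965 -0.2883  0.0479] yaw -15.962820106651382 q [-0.7895  0.1196  2.0173 -0.0003  1.0027 -0.5107] 
shift [ 0.0013 -0.002   0.0284] [ 0.0016  0.0012 -0.0046] rows>= 1.0
```

```bash
python3 shift.py '.001 -.0015 .01 0 0 -.004;.001 -.0015 .018 0 0 -.004;.001 -.0015 .022 0 0 -.004;.001 -.0015 .0245 0 0 -.004;.001 -.0015 .0265 0 0 -.004;.001 -.0015 .028 0 0 -.004;.001 -.0015 .028 0 0 -.004'; python3 shift.py '0 0 .001 0 0 0;0 0 .001 0 0 0'
```

```text
time: 28.4
eef_pos: [0.3947, -0.287, 0.0195]
eef_rot: [2.505, 1.895, -0.0]
wrist_force: [-1.8, 1.5, 4.3]
opening: 0.0546
gripper_force: 43.6
time: 28.6
eef_pos: [0.3948, -0.287, 0.0195]
eef_rot: [2.505, 1.896, -0.001]
wrist_force: [-6.0, 5.2, 14.2]
opening: 0.0544
gripper_force: 44.7
```

```bash
python3 shift.py '0 0 -.001 0 0 0;0 0 -.001 0 0 0;0 0 -.001 0 0 0;0 0 -.001 0 0 0' .07; python3 shift.py '0 0 -.01 0 0 0;0 0 -.03 0 0 0;0 0 -.06 0 0 0;0 0 -.1 0 0 0;0 0 -.14 0 0 0;0 0 -.18 0 0 0;0 0 -.2 0 0 0;0 0 -.2 0 0 0' .085; python3 look.py w6;python3 - <<'E'
from h import *
cal=r.get_calibration('wrist');T=np.load('pics/w6.npy');im=cv2.imread('pics/w6.png')
for k in big(hsvmask(im,[100,120,30],[128,255,255]),1): print(cv2.boundingRect(k),*rect(plane(cal,k[:,0],.032,T)))
z=cv2.resize(im[20:240,200:500],None,fx=2.6,fy=2.6,interpolation=cv2.INTER_CUBIC);cv2.imwrite('pics/w6z.png',z)
E
```

```text
time: 29.0
eef_pos: [0.3946, -0.2868, 0.0188]
eef_rot: [2.505, 1.895, -0.0]
wrist_force: [0.7, -1.0, -0.6]
opening: 0.0699
gripper_force: 0.0
time: 29.8
eef_pos: [0.3963, -0.2883, 0.2237]
eef_rot: [2.498, 1.89, 0.001]
wrist_force: [0.2, -0.3, 0.3]
opening: 0.0853
gripper_force: 0.0
[ 0.3963 -0.2883  0.2237] 29.8
(231, 127, 48, 74) [ 0.3947 -0.2846] [54.0346 87.5945] 74.088844
```

View pics/w6z.png

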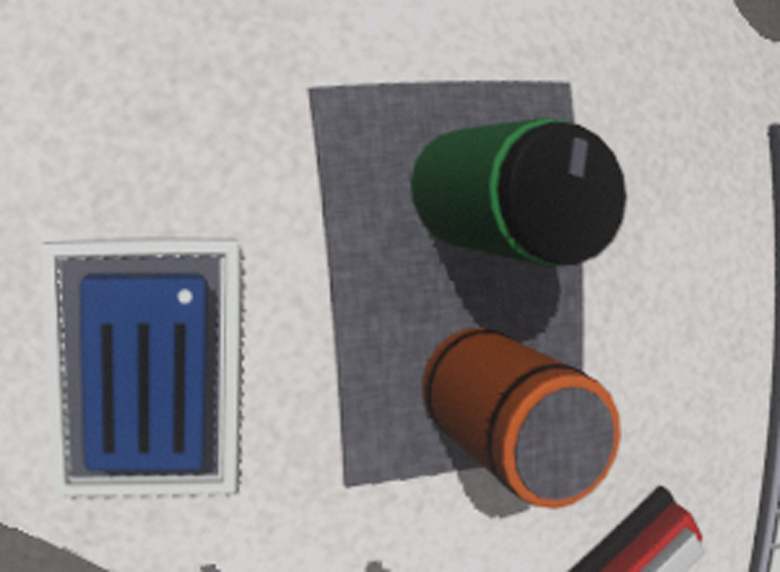

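The blue drive lies flat inside the dock rim, aligned lengthwise, and the cup and speaker are still on the mat. Next I return the cup.

```bash
python3 go.py .5692 -.2397 .2 7.6
```

```text
t 29.85 at [ 0.3953 -0.2874  0.221 ] yaw -15.776102522141988 q [-0.7899 -0.1068  1.8876 -0.0003  1.3562 -0.5145] 
shift [0.0932 0.1543 0.0214] [ 0.0033  0.0033 -0.408 ] rows>= 4.0
```

```bash
python3 shift.py '.02 .035 0 0 0 -.1;.045 .075 0 0 0 -.2;.07 .115 .005 0 0 -.3;.09 .145 .02 0 0 -.4;.093 .154 .021 0 0 -.408;.093 .154 .021 0 0 -.408;.093 .154 .021 0 0 -.408;.093 .154 .021 0 0 -.408'; python3 go.py .5692 -.2397 .057 7.6
```

```text
time: 30.65
eef_pos: [0.567, -0.2398, 0.1981]
eef_rot: [2.072, 2.361, -0.001]
wrist_force: [-0.1, 0.3, 0.5]
opening: 0.0849
gripper_force: 0.0
t 30.65 at [ 0.567  -0.2398  0.1981] yaw 7.4851845794369885 q [-0.5277  0.2224  1.5874 -0.0008  1.3317 -0.6582] 
shift [-0.0001  0.0023  0.1411] [-0.0003  0.0007 -0.002 ] rows>= 3.0
```

```bash
python3 shift.py '0 .001 .03 0 0 0;0 .002 .06 0 0 0;0 .002 .09 0 0 0;0 .002 .115 0 0 0;0 .002 .132 0 0 0;0 .002 .14 0 0 0;0 .002 .14 0 0 0;0 .002 .14 0 0 0'; python3 shift.py '0 0 0 0 0 0;0 0 0 0 0 0;0 0 0 0 0 0;0 0 0 0 0 0;0 0 0 0 0 0;0 0 0 0 0 0;0 0 0 0 0 0;0 0 0 0 0 0' 0.045 40;python3 shift.py '0 0 -.03 0 0 0;0 0 -.06 0 0 0;0 0 -.075 0 0 0;0 0 -.075 0 0 0;0 0 -.075 0 0 0' - 40; python3 go.py .479 .0625 .13 7.6
```

```text
time: 31.45
eef_pos: [0.5708, -0.2395, 0.0593]
eef_rot: [2.068, 2.362, 0.0]
wrist_force: [0.4, 0.5, 0.4]
opening: 0.0849
gripper_force: 0.0
time: 32.25
eef_pos: [0.5707, -0.2393, 0.0595]
eef_rot: [2.068, 2.362, -0.0]
wrist_force: [-3.0, 0.4, 6.3]
opening: 0.0567
gripper_force: 42.4
time: 32.75
eef_pos: [0.5696, -0.2384, 0.1319]
eef_rot: [-2.069, -2.363, 0.001]
wrist_force: [1.0, -0.1, -3.4]
opening: 0.0565
gripper_force: 44.9
t 32.75 at [ 0.5696 -0.2384  0.1319] yaw 7.6025074250323375 q [-0.5239  0.2894  1.6369 -0.0004  1.216  -0.6565] 
shift [ 0.3103 -0.0499  0.002 ] [-0.0008 -0.0002  0.    ] rows>= 7.0
```

```bash
python3 shift.py '.03 -.005 0 0 0 0;.07 -.011 0 0 0 0;.11 -.018 0 0 0 0;.15 -.024 0 0 0 0;.19 -.031 0 0 0 0;.23 -.037 0 0 0 0;.265 -.043 0 0 0 0;.29 -.047 0 0 0 0;.305 -.049 0 0 0 0;.31 -.05 0 0 0 0;.31 -.05 0 0 0 0;.31 -.05 0 0 0 0' - 40; python3 go.py .479 .0625 .0645 7.6
```

```text
time: 33.95
eef_pos: [0.4797, 0.061, 0.1325]
eef_rot: [2.07, 2.363, -0.001]
wrist_force: [0.2, -0.1, -3.1]
opening: 0.0565
gripper_force: 44.9
t 33.95 at [0.4797 0.061  0.1325] yaw 7.56439641318456 q [-0.0361 -0.0234  1.9832 -0.0011  1.1819 -0.1677] 
shift [ 0.0017 -0.0005  0.068 ] [-0.0003  0.001  -0.0006] rows>= 2.0
```

```bash
python3 shift.py '.001 -.0005 .03 0 0 0;.001 -.0005 .05 0 0 0;.001 -.0005 .06 0 0 0;.001 -.0005 .064 0 0 0;.001 -.0005 .066 0 0 0;.001 -.0005 .0675 0 0 0;.001 -.0005 .069 0 0 0;.001 -.0005 .069 0 0 0';  python3 shift.py '0 0 0 0 0 0'; python3 go.py .479 .0625 .0645 7.6
```

```text
time: 34.75
eef_pos: [0.4796, 0.0628, 0.0645]
eef_rot: [2.068, 2.363, 0.001]
wrist_force: [0.8, 0.1, -2.2]
opening: 0.0566
gripper_force: 44.9
time: 34.85
eef_pos: [0.4796, 0.0628, 0.0645]
eef_rot: [2.068, 2.363, 0.001]
wrist_force: [0.3, -0.0, -0.8]
opening: 0.0567
gripper_force: 45.0
t 34.85 at [0.4796 0.0628 0.0645] yaw 7.605992797593402 q [-0.0327  0.0763  2.0268 -0.0006  1.0367 -0.1652] 
shift [-0.0002 -0.0007 -0.    ] [0.0017 0.0008 0.0001] rows>= 1.0
```

```bash
python3 shift.py '0 0 .001 0 0 0;0 0 .001 0 0 0'; python3 shift.py '0 0 0 0 0 0;0 0 0 0 0 0;0 0 0 0 0 0;0 0 0 0 0 0;0 0 0 0 0 0' .085; python3 shift.py '0 0 -.03 0 0 0;0 0 -.07 0 0 0;0 0 -.11 0 0 0;0 0 -.14 0 0 0;0 0 -.14 0 0 0;0 0 -.14 0 0 0'; python3 go.py .5547 -.3375 .2 7.6
```

```text
time: 35.05
eef_pos: [0.4797, 0.0627, 0.0644]
eef_rot: [2.068, 2.363, 0.001]
wrist_force: [-4.1, -0.4, 9.4]
opening: 0.0568
gripper_force: 45.9
time: 35.55
eef_pos: [0.4788, 0.0628, 0.0626]
eef_rot: [2.069, 2.364, -0.001]
wrist_force: [-0.7, 0.4, -0.0]
opening: 0.0852
gripper_force: 0.0
time: 36.15
eef_pos: [0.4792, 0.0628, 0.2032]
eef_rot: [2.068, 2.363, 0.001]
wrist_force: [-0.4, -0.3, 0.0]
opening: 0.0848
gripper_force: 0.0
t 36.15 at [0.4792 0.0628 0.2032] yaw 7.603524983508805 q [-0.0326 -0.1031  1.9184 -0.0005  1.3247 -0.1652] 
shift [-0.4068  0.0218  0.0036] [0.0015 0.0007 0.0001] rows>= 9.0
```

```bash
python3 shift.py '-.04 .002 0 0 0 0;-.09 .005 0 0 0 0;-.14 .007 0 0 0 0;-.19 .01 0 0 0 0;-.24 .013 0 0 0 0;-.29 .015 0 0 0 0;-.34 .018 0 0 0 0;-.38 .02 0 0 0 0;-.4 .022 0 0 0 0;-.407 .022 0 0 0 0;-.407 .022 0 0 0 0;-.407 .022 0 0 0 0'; python3 go.py .5547 -.3375 .057 7.2
```

```text
time: 37.35
eef_pos: [0.554, -0.3361, 0.2017]
eef_rot: [-2.067, -2.363, 0.0]
wrist_force: [-0.3, -0.0, 0.6]
opening: 0.085
gripper_force: 0.0
t 37.35 at [ 0.554  -0.3361  0.2017] yaw 7.638203051727235 q [-0.667   0.2968  1.4911  0.      1.3559 -0.8003] 
shift [-0.0017  0.0007  0.1447] [-0.0015 -0.0015  0.0076] rows>= 3.0
```

```bash
python3 shift.py '-.001 0 .03 0 0 0;-.0015 .0005 .06 0 0 .005;-.0015 .0005 .09 0 0 .0076;-.0015 .0005 .115 0 0 .0076;-.0015 .0005 .132 0 0 .0076;-.0015 .0005 .142 0 0 .0076;-.0015 .0005 .144 0 0 .0076;-.0015 .0005 .144 0 0 .0076'; python3 shift.py '0 0 0 0 0 0;0 0 0 0 0 0;0 0 0 0 0 0;0 0 0 0 0 0;0 0 0 0 0 0;0 0 0 0 0 0;0 0 0 0 0 0;0 0 0 0 0 0' 0.045 40;python3 shift.py '0 0 -.03 0 0 0;0 0 -.06 0 0 0;0 0 -.075 0 0 0;0 0 -.075 0 0 0;0 0 -.075 0 0 0' - 40; python3 go.py .4907 -.0267 .13 7.2
```

```text
time: 38.15
eef_pos: [0.5557, -0.3392, 0.0597]
eef_rot: [2.077, 2.355, -0.0]
wrist_force: [0.5, 0.2, -0.5]
opening: 0.0852
gripper_force: 0.0
time: 38.95
eef_pos: [0.5558, -0.3399, 0.0605]
eef_rot: [2.077, 2.354, -0.001]
wrist_force: [-1.8, 1.0, 5.5]
opening: 0.057
gripper_force: 42.8
time: 39.45
eef_pos: [0.5547, -0.3388, 0.1328]
eef_rot: [-2.078, -2.355, 0.001]
wrist_force: [-0.2, -0.4, -3.8]
opening: 0.0566
gripper_force: 44.7
t 39.45 at [ 0.5547 -0.3388  0.1328] yaw 7.159623773517926 q [-0.6694  0.361   1.5445 -0.0004  1.2369 -0.7942] 
shift [ 0.3176 -0.0246  0.003 ] [-0.0008 -0.0003 -0.0007] rows>= 7.0
```

```bash
python3 shift.py '.03 -.002 0 0 0 0;.07 -.005 0 0 0 0;.11 -.008 0 0 0 0;.15 -.012 0 0 0 0;.19 -.015 0 0 0 0;.23 -.018 0 0 0 0;.265 -.021 0 0 0 0;.295 -.023 0 0 0 0;.31 -.024 0 0 0 0;.316 -.0246 0 0 0 0;.316 -.0246 0 0 0 0;.316 -.0246 0 0 0 0' - 40; python3 go.py .4907 -.0283 .0655 7.2
```

```text
time: 40.65
eef_pos: [0.4916, -0.0296, 0.1335]
eef_rot: [2.079, 2.355, -0.001]
wrist_force: [-0.7, -0.6, -3.6]
opening: 0.0568
gripper_force: 44.6
t 40.65 at [ 0.4916 -0.0296  0.1335] yaw 7.133546527807468 q [-0.2198 -0.003   1.9609 -0.0011  1.1836 -0.3438] 
shift [ 0.0015 -0.0007  0.068 ] [-0.0003  0.001  -0.0012] rows>= 2.0
```

```bash
python3 shift.py '.001 -.0007 .03 0 0 0;.001 -.0007 .05 0 0 0;.001 -.0007 .06 0 0 0;.001 -.0007 .064 0 0 0;.001 -.0007 .066 0 0 0;.001 -.0007 .0675 0 0 0;.001 -.0007 .069 0 0 0;.001 -.0007 .0695 0 0 0;.001 -.0007 .0695 0 0 0'; python3 go.py .4907 -.0283 .0655 7.2
```

```text
time: 41.55
eef_pos: [0.4914, -0.028, 0.0655]
eef_rot: [2.077, 2.355, 0.001]
wrist_force: [-3.0, -0.2, 3.4]
opening: 0.0569
gripper_force: 45.2
t 41.55 at [ 0.4914 -0.028   0.0655] yaw 7.17397985697346 q [-0.2169  0.0943  2.0052 -0.0008  1.0401 -0.3417] 
shift [-0.0002 -0.0007 -0.    ] [ 0.0017  0.0013 -0.0005] rows>= 1.0
```

Contact made. Release, rise, and retreat to a viewpoint where nothing hides the tidy.

```bash
python3 shift.py '0 0 0 0 0 0;0 0 0 0 0 0;0 0 0 0 0 0;0 0 0 0 0 0;0 0 0 0 0 0' .085; python3 shift.py '0 0 -.03 0 0 0;0 0 -.07 0 0 0;0 0 -.11 0 0 0;0 0 -.15 0 0 0;0 0 -.19 0 0 0;0 0 -.23 0 0 0;0 0 -.23 0 0 0;0 0 -.23 0 0 0'; python3 look.py w7
python3 - <<'E'
from h import *
cal=r.get_calibration('wrist');T=np.load('pics/w7.npy');im=cv2.imread('pics/w7.png')
s=r.get_image('scene');cv2.imwrite('pics/s7.png',s)
a=cv2.resize(im[60:260,180:380],None,fx=2,fy=2,interpolation=cv2.INTER_CUBIC)
b=cv2.resize(s[130:265,60:460],None,fx=2,fy=2,interpolation=cv2.INTER_CUBIC)
c=np.zeros((600,800,3),np.uint8);c[:270,:]=b;c[270:600,:400]=a[:330];c[270:600,400:]=cv2.resize(r.get_image('side')[130:350,140:407],(400,330));cv2.imwrite('pics/f7.png',c)
E
```

```text
time: 42.05
eef_pos: [0.4905, -0.0278, 0.0642]
eef_rot: [2.078, 2.356, -0.001]
wrist_force: [0.8, -0.5, -0.3]
opening: 0.0851
gripper_force: 0.0
time: 42.85
eef_pos: [0.4911, -0.0278, 0.2954]
eef_rot: [2.077, 2.354, 0.001]
wrist_force: [-0.8, -0.0, -0.5]
opening: 0.0848
gripper_force: 0.0
[ 0.4911 -0.0278  0.2954] 42.85
```

View pics/f7.png

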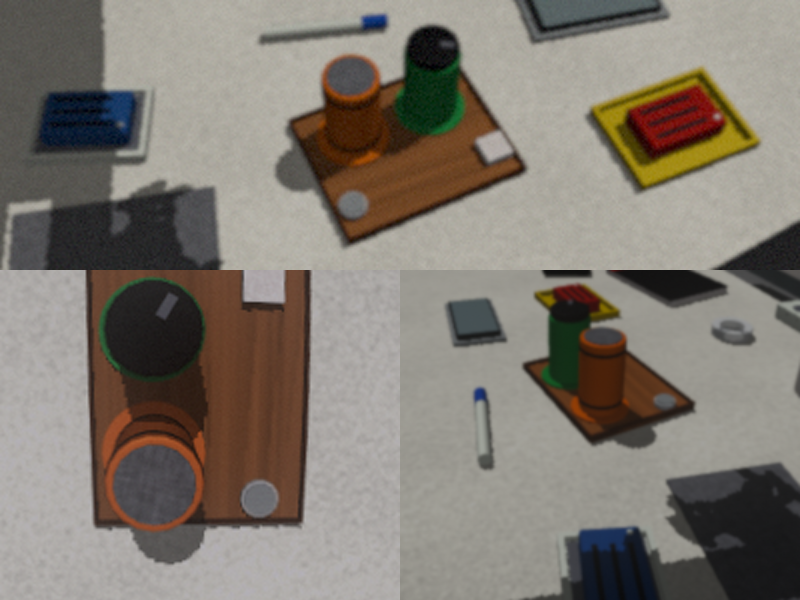

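The final views show the drive flat in the tray and the other in the dock. The cup is on green and the speaker on orange, with rings visible. In the wrist image the lid is at about (256,90) and the speaker top at (257,166). Now a numeric check of the centring.

Run:
```python
from h import *
cal=r.get_calibration('wrist');T=np.load('pics/w7.npy');im=cv2.imread('pics/w7.png')
print('cup',plane(cal,[(256,89.7)],.108,T),'spk',plane(cal,[(257,166.5)],.111,T))
cs=r.get_calibration('scene');s=cv2.imread('pics/s7.png')
f=lambda p:np.array(p)/2+[60,130]
print('scene cup',plane(cs,f([(432,46)]),.113),'spk',plane(cs,f([(351,77)]),.111))
for k in big(hsvmask(s,*COL['red']),1): print('red',*rect(plane(cs,k[:,0],.028)))
for k in big(hsvmask(s,*COL['yellow']),1): print('tray',*rect(plane(cs,k[:,0],.012)))
```

```text
cup [[0.4786 0.0609]] spk [[ 0.4904 -0.0246]]
scene cup [[0.4816 0.0594]] spk [[ 0.4934 -0.0269]]
red [0.5834 0.2963] [54.2153 85.9793] 95.03818
tray [0.5818 0.2977] [108.6549 143.9068] 95.55144
```

```bash
python3 -c "
from cell import r
print(r.sign_off())"
```

```text
the job is handed in; nothing more can be done
None
```

The job is done and handed in at about 43 s of robot time: the red drive lies in the middle of the yellow tray, the blue drive lies lengthwise in the dock, and the cup and speaker stand within about 2.5 mm of centre on their own pads; the hand-in call gave no verdict.

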